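# Clamp the pecan cracker to the butcher block with its wing nut

### The job

Slide the red pecan cracker gently along its rails until the closed end of its foot slot is fully home against the bolt. Then turn the brass wing nut clockwise, an arc at a time as the room between the cracker's two side cheeks allows, until it clamps the foot firmly hand tight, well past first contact but never forced. Leave the cracker home and clamped, let go of everything, and do not knock or shift the molcajete, bowl, cup or whisk.

Things in the scene. Friction and masses are not known exactly. Their poses are not given: they have to be found in the camera images.
- stud (a point): Axis of the upright 10 mm steel bolt of the fixed dark steel mounting plate (225 x 120 x 4 mm), at the plate's top face, 4 mm above the butcher block. Its +x axis points along the two rails, the way the cracker slides home; z is up. The rails stand 10 mm above the plate and leave 2 mm beside the cracker on either side.
- wings (a point): Centre of the wings of the brass wing nut, captive on the bolt: on its axis, 29 mm above the nut's underside, 11 mm below the wing tops. The two wings form one upright bar along this point's x axis, 56 mm tip to tip, 8 mm thick (along y), from 18 mm below to 11 mm above this point; between them (within 6 mm of the axis) the web ends 3 mm below it. Best pinched across the bar at this height.
- nut_foot (a point): Centre of the nut's underside, a flange 32 mm across and 4 mm thick, hub 22 mm wide up to 8 mm. Clockwise from above (yaw falling) tightens: it sinks 1.3 mm per rad and stays where left. A washer below stands out by an unseen 0 to 2.5 mm, so first contact with the foot comes 0.7 to 3.9 rad from the start. It turns at 0.03 N m until then; after it the torque climbs, jerkily, to 0.3 to 0.7 N m. Well hand tight is 0.6 rad past contact; 1 rad is too much.
- slot_end (a point): Point on the underside of the loose red pecan cracker (about 0.6 kg) that lies on the bolt's axis when it is fully home, the closed end of its 14 mm slot touching the bolt. +x points out of the open slot, along the slide; it starts 26 to 42 mm short of home. The foot is 12 mm thick, 92 mm wide, from 105 mm behind this point to 20 mm ahead. A lever with a black ball juts to +y at the rear, up to 86 mm high.
- cheeks (a point): Point midway between the tops of the cracker's two upright side cheeks, 44 mm above its underside, 2.5 mm behind slot_end; axes as slot_end. The cheeks are 45 mm long (x), 6 mm thick, inner faces 40 mm to either side (y), so they flank the nut and limit how wide a gripper may open there. An anvil bracket 8 mm taller, 40 mm wide, has its front face 39 mm behind this point.
- push_face (a point): Middle of the cracker's upright rear face, the one to push on, 30 mm above its underside and 105 mm behind slot_end. The housing is 46 mm wide here, from the foot up to 60 mm above the underside. Its x axis points along the slide towards the bolt. Sliding takes about 3 to 6 N.
- molcajete: Dark stone molcajete, 164 mm across, 90 mm high with a pestle standing in it to 130 mm; bystander. Origin under its centre.
- bowl: Yellow plastic bowl, 150 mm across, 60 mm high; bystander. Origin under its centre.
- cup: White ceramic salsa cup, 64 mm across, 50 mm high; bystander. Origin under its centre.
- whisk: Steel whisk lying down, 230 mm long, 44 mm high; bystander. Its x axis runs from the handle's end (-130 mm) to the tip of the wires (+100 mm); origin on the block.

How it is judged:
By the outcome, as a careful person would: the job done as asked, in the order asked, and still so for the second after the job is handed in, with the robot touching nothing.
It also fails if it takes over 72 s, if anything falls off the work surface, if the arm or the gripper's body presses on something with over 40 N, if the wrist force passes 120 N, or if a joint passes its speed limit or range.

### The arm

A 6-joint arm with a two-finger parallel gripper is mounted at the origin on the work surface. World frame = base frame: x ahead of the robot, y to its left, z up, the work surface at z = 0. Lengths are in m, angles in rad, forces in N, time in s.
With the tool pointing down it reaches from about 0.3 to 0.775 m from the base axis. Payload 14.6 kg.
Tool frame: the origin (TCP) lies between the finger pads; the fingertips stand arm.tip_reach ahead of it and the grasp point (between the pads) lies 6 mm ahead of it (arm.tip_reach is the distance from the TCP to the fingertips, in m); z points along the fingers, y is the line along which they close (so a half turn about z gives the same grasp; the last joint's range is limited). The gripper opens to 94 mm and grips with 3 to 60 N. Pads are 16 mm wide; open, the fingers measure 119 mm over their backs; the gripper's body (75 mm by 177 mm) begins 78 mm behind the grasp point.
Start: joints at [-1.312, 0.3, 1.521, -0, 1.321, -0.067], TCP at [0.176, -0.521, 0.23] pointing down, gripper open.
Joint ranges: [-3.03, 3.03], [-0.79, 2.21], [0.23, 2.52], [-1.04, 4.18], [0, 3.07], [-2.55, 2.55]. Speed limits (rad/s): [2.22, 2.22, 2.57, 3.14, 3.14, 3.14].

### API

Orientations are given as a unit quaternion [w, x, y, z].
In Python, from bench import arm gives the robot as it stands. The module is installed in compiled form; this text tells all that it offers. Calls block until the motion is done:
- arm.goto(position, orientation): joint-space move of the TCP to a pose.
- arm.servo_line(position, rate=0.15, ori=None, threshold=None): straight line of the TCP; ori=None keeps the orientation; rate is the mean speed in m/s. With threshold (N) it stops when the force on the tool has changed by that much, and returns True; else False.
- arm.set_joints(angles): joint-space move.
- arm.gripper_to(opening): finger opening in m; the grip force is fixed at half the most; returns when the fingers have stopped.
- arm.pause(seconds).
- arm.inverse_kinematics(position, orientation): joint angles nearest the present ones, or None.
- arm.state(): the state.
- arm.snapshot(name): name is "scene" or "top"; returns a dict with "img" (420x560x3 uint8, red, green, blue), "camera_matrix" (3x3 intrinsics, pixels), "cam_to_world" (4x4, takes a point from camera to world coordinates). Camera axes: x right, y up, looking along -z (the intrinsics and any distortion apply to the point x, -y, -z); pixel columns grow to the right and rows downward; lengths in m; the calibration is good to about 2 mm. A picture is of the moment at which its call begins. There is no depth.
A pose or a line that the arm cannot do raises arm.MotionError and nothing moves.
- arm.hand_in(): hands the job in; it is judged then, once.
Trained networks look in the newest picture that a camera, given by its name, has taken for a name from the list of things; names that differ only in an ending like _2 or _b are one class to them, and where a whole thing is asked for, a point or a joint stands for the part that bears it (a point fixed in the world has none). Each returns a list of dicts, best first, with "confidence" (0 to 1); they miss things now and then, are a little off and sometimes report something else, mostly with a low value. They report only what shows in the picture. A call takes as long as a camera call.
- arm.regions_of(camera, thing): "pixels" (420x560 bool, what is visible of it) and "at" ([column, row] in pixels, amid what is visible of it).
The state is a dict: "time": time; "joints": joint angles; "qd": joint speeds; "joint_efforts": joint torques, N m; "tcp_pos": TCP position; "ee_rot": TCP orientation; "wrist_force": force on the tool from outside, world axes, zero at the start; "ft_torque": the same for the moment, N m; "gripper_width": finger opening in m; "grasp_force": force on a finger pad.
Only numpy, scipy, OpenCV 4.12 (cv2) and the standard library are available. Lean on these libraries where they do the work, as an engineer would, in place of code of your own. Each camera call takes 0.05 s, during which the arm holds its last target. There are 200 camera calls.

## Working session

There is one attempt and no reset: what is moved stays moved. The work goes in short steps, each a Python script; the robot and the scene stay as the last script left them, time stands still between calls to the robot, and variables do not carry over. Pictures are saved under pics/ and viewed, at most 10 in all, crops included, and the job is handed in when it is done.

```bash
mkdir -p pics; cat > h.py <<'E'
import numpy as np, cv2
from bench import arm
def proj(s,P):
    T=np.linalg.inv(s["cam_to_world"]); p=(T[:3,:3]@np.atleast_2d(P).T).T+T[:3,3]
    q=p*[1,-1,-1]; u=(s["camera_matrix"]@q.T).T; return u[:,:2]/u[:,2:]
def ray(s,px,z):
    d=np.linalg.inv(s["camera_matrix"])@[px[0],px[1],1]; d=s["cam_to_world"][:3,:3]@(d*[1,-1,-1]); o=s["cam_to_world"][:3,3]
    return o+d*(z-o[2])/d[2]
def save(s,n,crop=None,k=1):
    im=s["img"][...,::-1]
    if crop: a,b,c,d=crop; im=im[b:d,a:c]
    cv2.imwrite("pics/"+n+".png",cv2.resize(im,None,fx=k,fy=k,interpolation=cv2.INTER_CUBIC))
E
python3 - <<'E'
from h import *
for c in("top","scene"):
    s=arm.snapshot(c); save(s,c+"0"); print(c,s["cam_to_world"].round(3).tolist(),s["camera_matrix"].round(1).tolist(),s.keys())
    for t in("stud","wings","nut_foot","slot_end","push_face","cheeks","molcajete","bowl","cup","whisk"):
        r=arm.regions_of(c,t)
        for x in r[:2]:
            print(t,round(x["confidence"],2),np.round(x["at"],1),x["pixels"].sum(),ray(s,x["at"],.03).round(3))
st=arm.state(); print(arm.tip_reach,st["time"],st["ee_rot"])
E
```

```text
top [[-0.007, 0.985, -0.17, 0.552], [-0.999, -0.013, -0.035, 0.019], [-0.037, 0.169, 0.985, 0.712], [0.0, 0.0, 0.0, 1.0]] [[382.3, 0.0, 282.8], [0.0, 382.3, 205.5], [0.0, 0.0, 1.0]] dict_keys(['img', 'camera_matrix', 'cam_to_world'])
stud 0.88 [325.  225.7] 4459 [ 0.632 -0.032  0.03 ]
wings 0.8 [326.4 194.7] 314 [ 0.688 -0.036  0.03 ]
nut_foot 0.81 [326.7 196.4] 321 [ 0.685 -0.037  0.03 ]
push_face 0.69 [319. 249.] 3694 [ 0.59 -0.02  0.03]
cheeks 0.91 [321.2 251.7] 3639 [ 0.586 -0.024  0.03 ]
cheeks 0.36 [432. 258.] 6415 [ 0.573 -0.217  0.03 ]
molcajete 0.7 [192.8 238.6] 7641 [0.611 0.206 0.03 ]
molcajete 0.44 [433.9 257. ] 6363 [ 0.575 -0.22   0.03 ]
bowl 0.91 [434.1 256.3] 6338 [ 0.576 -0.22   0.03 ]
cup 0.63 [277.1 157.3] 992 [0.76  0.053 0.03 ]
whisk 0.59 [379.4 157.7] 1741 [ 0.756 -0.135  0.03 ]
scene [[0.655, -0.601, 0.457, 0.97], [0.755, 0.52, -0.399, -0.239], [0.002, 0.607, 0.795, 0.607], [0.0, 0.0, 0.0, 1.0]] [[419.8, 0.0, 276.7], [0.0, 419.8, 209.3], [0.0, 0.0, 1.0]] dict_keys(['img', 'camera_matrix', 'cam_to_world'])
stud 0.64 [246.3 262.6] 3896 [ 0.687 -0.055  0.03 ]
wings 0.97 [256.4 256.2] 470 [ 0.688 -0.036  0.03 ]
nut_foot 0.92 [256.6 253.4] 427 [ 0.684 -0.032  0.03 ]
nut_foot 0.23 [227.8 218.7] 4087 [ 0.599 -0.026  0.03 ]
slot_end 0.57 [226.7 221.2] 4094 [ 0.602 -0.03   0.03 ]
push_face 0.94 [227.1 218.7] 4019 [ 0.598 -0.026  0.03 ]
cheeks 0.75 [230.1 223.4] 4234 [ 0.61  -0.029  0.03 ]
molcajete 0.66 [321.  144.2] 5742 [0.574 0.222 0.03 ]
bowl 0.74 [119.4 268.8] 7109 [ 0.566 -0.211  0.03 ]
bowl 0.22 [249.2 261.3] 3735 [ 0.688 -0.05   0.03 ]
cup 0.73 [330.7 251.7] 1415 [0.76 0.06 0.03]
cup 0.16 [256.  253.6] 512 [ 0.684 -0.033  0.03 ]
whisk 0.65 [219.8 336.4] 2659 [ 0.756 -0.157  0.03 ]
0.025 1.1 [ 1.67267457e-05  9.86762860e-01  1.62169842e-01 -7.21515660e-06]
```

```bash
python3 - <<'E'
import cv2
a=cv2.imread("pics/top0.png")[110:310,230:430]; b=cv2.imread("pics/scene0.png")[150:350,130:330]
cv2.imwrite("pics/ab.png",cv2.resize(cv2.hconcat([a,b]),(800,400),interpolation=cv2.INTER_CUBIC))
a=cv2.resize(a,(600,600),interpolation=cv2.INTER_CUBIC);cv2.imwrite("pics/a3.png",a)
E
```

```text
(no output)
```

View pics/top0.png

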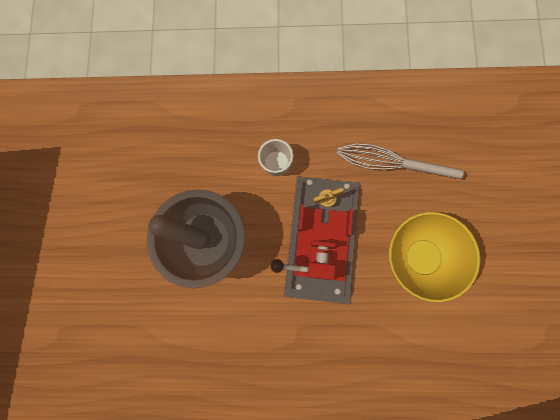

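View pics/ab.png

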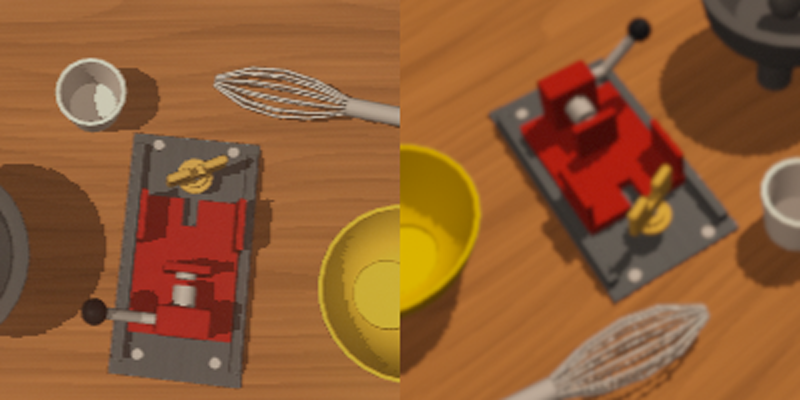

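The top view shows the plate with its long side along world +x, corners near (297,176), (360,183), (350,303) and (284,297). The nut is at (326,196) ahead of the cracker, with its open slot at (325,215). The lever ball is at (277,266). I'll fit the nut and plate poses next.

```bash
cat >> h.py <<'E'
from scipy.optimize import minimize
def box(x0,x1,y0,y1,z0,z1): return np.array([[x,y,z] for x in(x0,x1) for y in(y0,y1) for z in(z0,z1)])*1e-3
def disc(r,z0,z1): return np.array([[r*np.cos(a),r*np.sin(a),z] for a in np.linspace(0,6.28,24) for z in(z0,z1)])*1e-3
NUT=[box(6,28,-4,4,-18,11),box(-28,-6,-4,4,-18,11),box(-6,6,-4,4,-18,-3),disc(16,-29,-25),disc(11,-29,-21)]
def place(P,x,y,z,a):
    c,s=np.cos(a),np.sin(a); return P@np.array([[c,s,0],[-s,c,0],[0,0,1]])+[x,y,z]
def sil(s,parts,p,K=4):
    m=np.zeros((420*K,560*K),np.uint8)
    for P in parts:
        u=((proj(s,place(P,*p))+.5)*K*16).astype(np.int32)
        cv2.fillConvexPoly(m,cv2.convexHull(u.reshape(-1,1,2)),255,shift=4)
    return cv2.resize(m,(560,420),interpolation=cv2.INTER_AREA)/255.
def fit(views,parts,p0,step):
    def cost(p):
        e=0
        for s,M in views:
            f=sil(s,parts,p); e+=np.abs(f-M).sum()/M.sum()
        return e
    p0=np.array(p0,float); r=minimize(cost,p0,method="Nelder-Mead",options=dict(initial_simplex=np.vstack([p0,p0+np.diag(step)]),maxiter=150))
    return r.x,r.fun
def brass(s,win):
    h=cv2.cvtColor(s["img"],cv2.COLOR_RGB2HSV); m=((h[...,0]>17)&(h[...,0]<32)&(h[...,1]>110)&(h[...,2]>70))
    w=np.zeros_like(m); a,b,c,d=win; w[b:d,a:c]=1; return (m&w).astype(float)
def nutfit(a0,xy=(.684,-.035)):
    v=[]
    for c,w in(("top",(305,180,348,215)),("scene",(225,225,280,275))):
        s=arm.snapshot(c); r=arm.regions_of(c,"wings"); v.append((s,r[0]["pixels"].astype(float) if r else brass(s,w)))
    return min((fit(v,NUT,[*xy,.0495,a],[.004,.004,.004,.25]) for a in a0),key=lambda t:t[1])
E
python3 - <<'E'
from h import *
p,f=nutfit([-.9,-1.4,-.4]); print("nut",p.round(4),round(f,3))
s=arm.snapshot("top")
C=np.array([ray(s,q,.004)[:2] for q in((297.5,176),(360,183),(350.5,303.5),(284,296.5))])
print(C.round(4).tolist()); d=np.diff(np.vstack([C,C[:1]]),axis=0); print(np.hypot(*d.T).round(4), np.degrees(np.arctan2(d[:,1],d[:,0])).round(1))
# cracker: fit model, red pixels both views
v=[]
for c in("top","scene"):
    s=arm.snapshot(c); h=cv2.cvtColor(s["img"],cv2.COLOR_RGB2HSV)
    m=((h[...,0]<6)|(h[...,0]>172))&(h[...,1]>170)&(h[...,2]>60)
    r=arm.regions_of(c,"cheeks")[0]["pixels"]; print(c,m.sum(),r.sum(),(m&r).sum()); v.append((s,(m).astype(float)))
CR=[box(-105,20,-46,-7,0,12),box(-105,20,7,46,0,12),box(-105,-0,-46,46,0,12),box(-25,20,40,46,0,44),box(-25,20,-46,-40,0,44),box(-105,-70,-23,23,0,60),box(-52,-41.5,-20,20,0,52)]
for a in(-.07,-.12,-.03): 
  q,f=fit(v,CR,[.65,-.03,.004,a],[.006,.006,.001,.05]); print(q.round(4),round(f,3))
E
```

```text
nut [ 0.6841 -0.0358  0.0469 -1.2081] 0.268
[[0.7303, 0.0157], [0.7148, -0.1018], [0.4943, -0.0759], [0.5071, 0.043]]
[0.1185 0.2221 0.1196 0.2249] [-97.5 173.3  83.9  -7. ]
top 3235 3721 3186
scene 3450 4045 3442
[ 0.6443 -0.0318  0.0059 -0.1212] 0.326
[ 0.6442 -0.0317  0.0057 -0.1221] 0.325
[ 0.6444 -0.0321  0.0066 -0.1247] 0.329
```

```bash
cat >> h.py <<'E'
def Q(f): return [0,np.cos(f/2),np.sin(f/2),0]
TH=-.12; D=np.array([np.cos(TH),np.sin(TH),0])
def st(*k):
    s=arm.state(); print(round(s["time"],2),[np.round(s[x],4).tolist() for x in k])
    return s
E
python3 - <<'E'
from h import *
face=np.array([.540,-.0194,.047])
p=face-.035*D
arm.gripper_to(0)
arm.goto(p+[0,0,.13],Q(TH)); st("joints","wrist_force")
arm.servo_line(p,rate=.12,threshold=8); s=st("tcp_pos","wrist_force")
print(arm.servo_line(p+.04*D,rate=.03,threshold=2)); s=st("tcp_pos","wrist_force")
E
```

```text
5.13 [[-0.1037, 0.2537, 1.71, -0.0001, 1.1777, 1.5878], [-0.6219, 0.0608, -0.4209]]
6.37 [[0.5056, -0.0152, 0.0476], [-0.1015, -0.1116, -0.4325]]
True
7.24 [[0.5315, -0.0184, 0.0466], [0.3542, -1.1015, 0.2456]]
```

```bash
python3 - <<'E'
from h import *
p0=np.array(arm.state()["tcp_pos"]); p0[2]=.047
r=arm.servo_line(p0+.030*D,rate=.02,threshold=12); s=st("tcp_pos","wrist_force")
print(r)
if not r:
    r=arm.servo_line(p0+.055*D,rate=.01,threshold=10); print(r); s=st("tcp_pos","wrist_force")
print(np.dot(np.array(s["tcp_pos"])-p0,D))
save(arm.snapshot("top"),"push",(270,160,380,320),3.7)
E
```

```text
8.93 [[0.5613, -0.022, 0.0471], [-1.8088, -0.042, -1.4134]]
False
True
10.16 [[0.5713, -0.0232, 0.0467], [-0.194, -0.2306, -1.0353]]
0.04007225942644326
```

View pics/push.png

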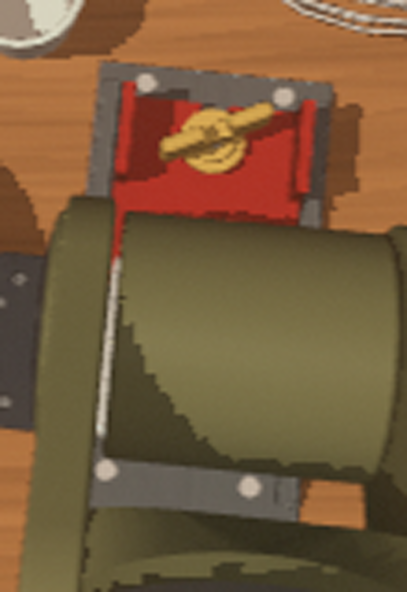

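The foot now surrounds the nut, which sits between the cheeks at about (210,140) in the crop. I'll press again gently to confirm it is home.

```bash
python3 - <<'E'
from h import *
p0=np.array(arm.state()["tcp_pos"]); p0[2]=.047
for t in(9,11):
    print(arm.servo_line(p0+.008*D,rate=.008,threshold=t)); s=st("tcp_pos","wrist_force"); print(np.dot(np.array(s["tcp_pos"])-p0,D))
    arm.pause(.1)
p=np.array(arm.state()["tcp_pos"])
arm.servo_line(p-.03*D,rate=.08); arm.servo_line(p-.03*D+[0,0,.13],rate=.15)
arm.gripper_to(.04)
s=st("gripper_width")
p,f=nutfit([-1.2]); print("nut",p.round(4),round(f,3))
np.save("nut.npy",p)
E
```

```text
True
10.63 [[0.5712, -0.0232, 0.046], [0.222, -0.3393, -0.2129]]
2.2092938574883143e-06
True
11.14 [[0.5711, -0.0232, 0.0454], [0.303, 0.3142, -0.594]]
-3.4620582571469605e-05
13.56 [0.0399]
nut [ 0.6842 -0.0361  0.0484 -1.1838] 0.316
```

```bash
python3 - <<'E'
from h import *
c=np.array([.684,-.036,.056]); f=-1.195+np.pi
arm.goto(c+[0,0,.09],Q(f)); st("joints","ft_torque")
print(arm.servo_line(c,rate=.08,threshold=6)); st("tcp_pos","wrist_force","ft_torque")
save(arm.snapshot("scene"),"pre",(170,150,330,310),3)
arm.gripper_to(0); st("tcp_pos","wrist_force","ft_torque","gripper_width","grasp_force")
E
```

```text
15.56 [[-0.106, 0.673, 1.1735, 0.0, 1.295, -0.481], [-0.0143, -0.1433, 0.0274]]
False
16.83 [[0.6843, -0.036, 0.0566], [0.236, -0.2204, 0.6628], [-0.0176, -0.0763, -0.0032]]
17.5 [[0.6843, -0.0359, 0.0561], [2.9946, 0.805, -0.48], [0.1762, -0.7026, -0.0017], 0.0076, 29.9997]
```

View pics/pre.png

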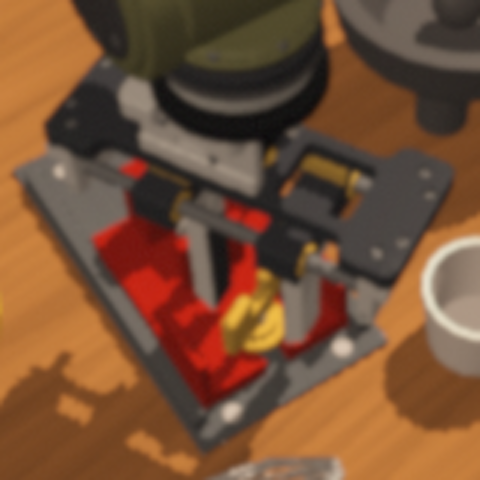

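```bash
cat >> h.py <<'E'
def turn(c,f0,f1,step=.15,stop=.09,log=True):
    """turn from f0 down to f1, sinking 1.3 mm/rad; returns (f,tz) list; stops when torque>stop twice"""
    out=[];f=f0
    while f>f1+1e-6:
        g=max(f-step,f1); c[2]-=.0013*(f-g); f=g
        arm.goto(c,Q(f)); T=[]
        for _ in range(2): arm.pause(.02); s=arm.state(); T.append(s["ft_torque"][2])
        tz=np.mean(T); out.append((f,tz))
        if log: print(round(s["time"],2),round(f,3),"tz %.3f"%tz,np.round(s["wrist_force"],1),round(s["gripper_width"],4),round(s["joint_efforts"][5],3))
        if len(out)>1 and min(out[-1][1],out[-2][1])>stop: break
    np.save("turn.npy",np.r_[c,f]); return out
E
python3 - <<'E'
from h import *
f=-1.195+np.pi; c=np.array([.684,-.036,.056])
turn(c,f,f-1.2)
E
```

```text
17.8 1.797 tz -0.024 [ 4.5  1.8 -1.5] 0.0081 0.237
18.1 1.647 tz 0.017 [ 7.4  1.8 -1.6] 0.0078 0.237
18.4 1.497 tz 0.004 [ 8.2  2.2 -2.8] 0.0078 0.26
18.7 1.347 tz -0.060 [10.1  0.8 -3.1] 0.0082 0.257
19.0 1.197 tz -0.017 [11.3  1.1 -4.3] 0.0078 0.252
19.3 1.047 tz -0.052 [12.9  0.2 -3.9] 0.0078 0.225
19.6 0.897 tz -0.069 [12.8 -1.8 -5.2] 0.0078 0.214
19.9 0.747 tz -0.072 [11.9 -3.4 -2.6] 0.0076 0.202
```

```bash
python3 - <<'E'
from h import *
t=np.load("turn.npy"); c,f=t[:3],t[3]
st("tcp_pos","wrist_force","ft_torque")
for d in([.0005,0],[.0005,-.0002]):
    c[:2]+=d; arm.goto(c,Q(f)); arm.pause(.1); st("tcp_pos","wrist_force","ft_torque")
np.save("turn.npy",np.r_[c,f])
E
```

```text
19.9 [[0.6856, -0.0367, 0.0552], [11.9001, -3.3629, -2.6237], [-0.7117, -2.3808, -0.0664]]
20.25 [[0.6858, -0.0365, 0.0551], [10.4491, -2.0055, -1.0965], [-0.5458, -1.8275, 0.0292]]
20.6 [[0.6859, -0.0365, 0.0551], [5.9699, -1.1829, 0.084], [-0.3308, -1.1624, 0.065]]
```

```bash
python3 - <<'E'
from h import *
t=np.load("turn.npy"); c,f=t[:3],t[3]
c[:2]=[.6858,-.0364]; arm.goto(c,Q(f)); arm.pause(.1); st("tcp_pos","wrist_force","ft_torque")
turn(c,f,max(f-1.5,-.95),step=.12)
E
```

```text
20.95 [[0.686, -0.0366, 0.0551], [-0.2121, -0.0815, 4.4443], [-0.1993, 0.0226, 0.048]]
21.23 0.627 tz -0.062 [ 1.1 -0.9  5. ] 0.0081 0.259
21.52 0.507 tz -0.037 [ 0.8 -2.2  6.2] 0.0079 0.218
21.8 0.387 tz -0.053 [ 1.7 -2.5  5.2] 0.0081 0.165
22.08 0.267 tz -0.062 [ 3.1 -4.7  4.7] 0.0077 0.199
22.37 0.147 tz -0.044 [ 1.8 -3.7  6.6] 0.0075 0.227
22.65 0.027 tz -0.069 [-0.3 -5.9  7.1] 0.008 0.191
22.93 -0.093 tz -0.019 [-0.1 -5.9  8.7] 0.0076 0.231
23.22 -0.213 tz -0.078 [-2.8 -7.6 10.6] 0.0075 0.187
23.5 -0.333 tz -0.026 [-2.5 -7.6 10.4] 0.0078 0.229
23.78 -0.453 tz -0.055 [-5.6 -8.4 13.6] 0.0078 0.178
24.07 -0.573 tz -0.008 [-6.  -8.7 13.6] 0.0077 0.229
24.35 -0.693 tz -0.160 [-7.6 -8.7 15.1] 0.0078 0.083
24.63 -0.753 tz 0.067 [-8.7 -9.3 16.7] 0.0081 0.155
```

```bash
python3 - <<'E'
from h import *
st("tcp_pos","wrist_force","ft_torque")
arm.gripper_to(.03); arm.pause(.2); s=st("tcp_pos","wrist_force","ft_torque")
T=[]
for _ in range(20): arm.pause(.02); T.append(arm.state()["ft_torque"][2])
print("tz free",np.mean(T),np.std(T))
p=np.array(s["tcp_pos"]); arm.servo_line(p+[0,0,.05],rate=.12)
t=np.load("turn.npy"); f=t[3]
arm.goto(p+[0,0,.05],Q(f+np.pi)); s=st("joints")
v=arm.snapshot("scene"); save(v,"lift",(170,150,330,310),3); r=arm.regions_of("scene","wings")
for k in r[:2]: print(k["confidence"],k["at"],k["pixels"].sum())
E
```

```text
24.63 [[0.6857, -0.038, 0.0542], [-8.7255, -9.25, 16.737], [-1.5965, 1.6943, 0.0769]]
25.39 [[0.6858, -0.0364, 0.0525], [0.2323, -0.0306, -0.5065], [0.0712, 0.0282, -0.0629]]
tz free -0.0019904598270044462 0.0358916971249184
28.94 [[-0.1063, 0.7196, 1.2019, 0.0, 1.2201, -0.9232]]
0.97 [253.8, 257.2] 342
```

View pics/lift.png

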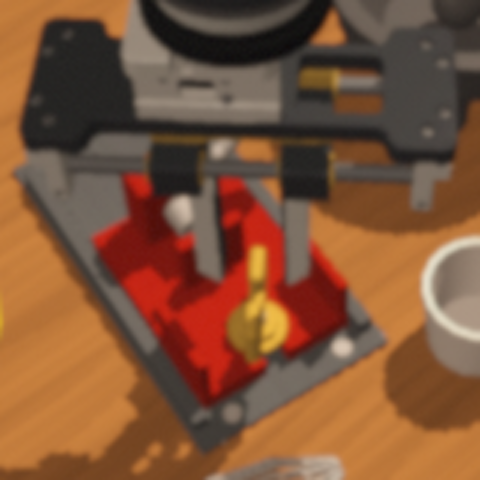

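The nut turned with the gripper: its bar is now end-on to the scene camera at crop (258,290), about yaw -0.75. The tool rode higher than commanded, so I'll compare the nut's height before and after.

```bash
python3 - <<'E'
from h import *
s=arm.snapshot("scene"); save(s,"scene1")
w=(225,225,280,285)
s0=dict(s); s0["img"]=cv2.imread("pics/scene0.png")[...,::-1].copy()
for n,v,a in(("before",s0,-1.19),("after",s,-.75)):
    M=brass(v,w); b=None
    for a0 in(a,a+.3,a-.3):
        def cost(p): return np.abs(sil(v,NUT,[.686,-.0365,p[0],p[1]])-M).sum()/M.sum()
        x0=np.array([.047,a0]); r=minimize(cost,x0,method="Nelder-Mead",options=dict(initial_simplex=[x0,x0+[.003,0],x0+[0,.2]]))
        if b is None or r.fun<b.fun: b=r
    print(n,b.x.round(4),round(b.fun,3),M.sum())
E
```

```text
before [ 0.0524 -1.084 ] 0.312 398.0
after [ 0.0463 -0.6885] 0.358 312.0
```

```bash
cat >> h.py <<'E'
def meas(n=6):
    S=[]
    for _ in range(n): arm.pause(.02); s=arm.state(); S.append(np.r_[s["ft_torque"][2],s["wrist_force"],s["joint_efforts"][5],s["gripper_width"]*1000,np.array(s["tcp_pos"])*1000])
    return s["time"],np.mean(S,0)
def turn2(c,f,n,step,stop):
    for i in range(n):
        f-=step; c[2]-=.0013*step; arm.goto(c,Q(f)); t,m=meas(); print(round(t,2),round(f,3),m.round(3).tolist())
        if m[0]>stop: break
    np.save("turn.npy",np.r_[c,f])
E
python3 - <<'E'
from h import *
f=-.753+np.pi; c=np.array([.6858,-.0365,.0525])
s=arm.state(); p=c+[0,0,.05]
print(arm.servo_line(c,rate=.1,threshold=6)); print(meas()[1].round(3).tolist())
arm.gripper_to(0); t,m=meas(); print(t,m.round(3).tolist())
turn2(c,f,6,.08,.15)
E
```

```text
False
[0.006, -0.206, -0.029, 0.232, 0.0, 30.043, 686.182, -36.538, 53.217]
30.4417 [0.028, -7.177, -4.897, 4.18, 0.033, 8.043, 685.108, -37.464, 52.69]
30.79 2.309 [0.201, -7.574, -5.056, 4.896, 0.321, 8.36, 685.119, -37.464, 52.67]
```

```bash
python3 - <<'E'
from h import *
t=np.load("turn.npy"); c,f=t[:3],t[3]; c[:2]=[.6851,-.0375]
arm.goto(c,Q(f)); t,m=meas(); print(t,m.round(3).tolist())
turn2(c,f,4,.07,.28)
E
```

```text
31.1417 [0.215, -3.584, -0.53, 4.985, 0.216, 8.226, 685.057, -37.549, 52.688]
31.49 2.239 [0.269, -4.136, -1.162, 5.808, 0.347, 8.324, 685.147, -37.67, 52.682]
31.84 2.169 [0.203, -3.903, -1.694, 6.454, 0.298, 8.504, 685.176, -37.728, 52.65]
32.19 2.099 [0.336, -4.932, -1.548, 6.863, 0.436, 8.763, 685.177, -37.744, 52.662]
```

```bash
python3 - <<'E'
from h import *
t=np.load("turn.npy"); c,f=t[:3],t[3]
turn2(c,f,4,.075,.6)
E
```

```text
32.54 2.024 [0.386, -5.701, -0.955, 7.831, 0.491, 8.892, 685.112, -37.648, 52.631]
32.89 1.949 [0.433, -5.746, -1.251, 8.598, 0.539, 8.931, 685.107, -37.654, 52.596]
33.24 1.874 [0.499, -6.13, -1.081, 9.136, 0.636, 9.309, 685.102, -37.652, 52.573]
33.59 1.799 [0.598, -6.191, -1.627, 9.935, 0.684, 9.366, 685.114, -37.647, 52.559]
```

```bash
python3 - <<'E'
from h import *
t=np.load("turn.npy"); c,f=t[:3],t[3]
turn2(c,f,2,.08,.9)
arm.gripper_to(.03); p=np.array(arm.state()["tcp_pos"]); st("wrist_force","ft_torque")
arm.servo_line(p+[0,0,.1],rate=.1)
arm.goto([.45,-.02,.25],Q(TH+np.pi/2)); arm.pause(.3)
s=arm.snapshot("top"); save(s,"end",(130,110,490,310),2.2); st("tcp_pos")
q,fn=nutfit([-1.4,-1.6,-1.2],(.685,-.0375)); print("nut",q.round(4),round(fn,3))
E
```

```text
33.94 1.719 [0.693, -5.86, -2.824, 9.925, 0.815, 10.251, 685.267, -37.886, 52.554]
34.29 1.639 [0.618, -6.654, -2.689, 10.616, 0.725, 10.062, 685.236, -37.866, 52.535]
34.82 [[0.3949, 0.631, 0.1763], [-0.0135, -0.0663, -0.0019]]
37.32 [[0.4502, -0.02, 0.2496]]
nut [ 0.6845 -0.0358  0.0435 -1.2638] 0.323
```

View pics/end.png

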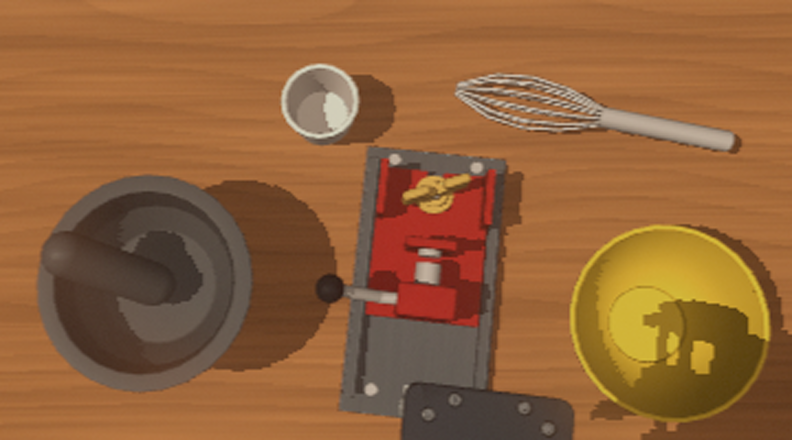

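The cracker is home: the nut sits between the cheeks at (437,193), and the molcajete, bowl, cup and whisk haven't moved. I'll measure the total rotation more accurately by comparing this picture with the first.

```bash
python3 - <<'E'
from h import *
W={"top":(305,180,348,215),"scene":(225,225,280,285)}
res={}
V={c:arm.snapshot(c) for c in W}
for c in W: R=arm.regions_of(c,"wings"); V[c]["r"]=R[0]["pixels"].astype(float) if R else None
for n in("before","after"):
    for cams in(("top",),("scene",),("top","scene")):
        v=[]
        for c in cams:
            s=dict(V[c]); 
            if n=="before": s["img"]=cv2.imread(f"pics/{c}0.png")[...,::-1].copy()
            v.append((s,brass(s,W[c])))
        dx=[0,0]
        best=min((fit(v,NUT,[.685,-.0368,z,a],[.002,.002,.003,.2]) for a in(-1.0,-1.2,-1.45) for z in(.045,.05)),key=lambda t:t[1])
        print(n,cams,best[0].round(4),round(best[1],3))
E
```

```text
before ('top',) [ 0.6856 -0.0377  0.0433 -1.1895] 0.519
before ('scene',) [ 0.6828 -0.0341  0.0455 -1.1214] 0.297
before ('top', 'scene') [ 0.6843 -0.0362  0.0491 -1.1658] 0.872
after ('top',) [ 0.6966 -0.0425 -0.0173 -1.2937] 0.517
after ('scene',) [ 0.6835 -0.0346  0.0431 -1.1093] 0.434
after ('top', 'scene') [ 0.6851 -0.0367  0.0449 -1.1583] 1.152
```

```bash
python3 - <<'E'
from h import *
c=np.array([.6851,-.0375,.0525]); f=1.78
arm.goto(c+[0,0,.1],Q(f)); print(arm.servo_line(c,rate=.1,threshold=6))
s=arm.state(); print(s["ee_rot"],2*np.arctan2(s["ee_rot"][2],s["ee_rot"][1]))
arm.gripper_to(0); t,m=meas(10); print(t,m.round(3).tolist())
s=arm.state(); print(2*np.arctan2(s["ee_rot"][2],s["ee_rot"][1]))
E
```

```text
False
[5.30157666e-04 6.29413469e-01 7.77070320e-01 3.49278183e-04] 1.7799959608586662
40.5083 [0.205, -3.542, -0.55, 4.404, 0.197, 8.498, 685.045, -37.55, 52.754]
1.7800605156777187
```

```bash
python3 - <<'E'
from h import *
c=np.array([.6851,-.0375,.0525])
turn2(c,1.78,4,.05,.9)
E
```

```text
40.86 1.73 [0.371, -4.547, -0.351, 5.615, 0.456, 9.071, 685.059, -37.558, 52.751]
41.21 1.68 [0.563, -4.898, -0.59, 6.05, 0.632, 9.379, 685.072, -37.571, 52.73]
41.56 1.63 [0.727, -4.66, -0.78, 6.47, 0.79, 10.131, 685.106, -37.545, 52.728]
41.91 1.58 [0.703, -3.701, -2.652, 6.283, 0.763, 10.723, 685.215, -37.882, 52.745]
```

```bash
python3 - <<'E'
from h import *
arm.gripper_to(.03); p=np.array(arm.state()["tcp_pos"])
arm.servo_line(p+[0,0,.1],rate=.1)
arm.goto([.45,-.02,.25],Q(TH+np.pi/2)); arm.pause(.3)
save(arm.snapshot("scene"),"fin",(130,110,490,410),2)
st("tcp_pos","wrist_force")
E
```

```text
44.92 [[0.4503, -0.02, 0.2497], [0.1585, -0.0098, -0.0286]]
```

View pics/fin.png

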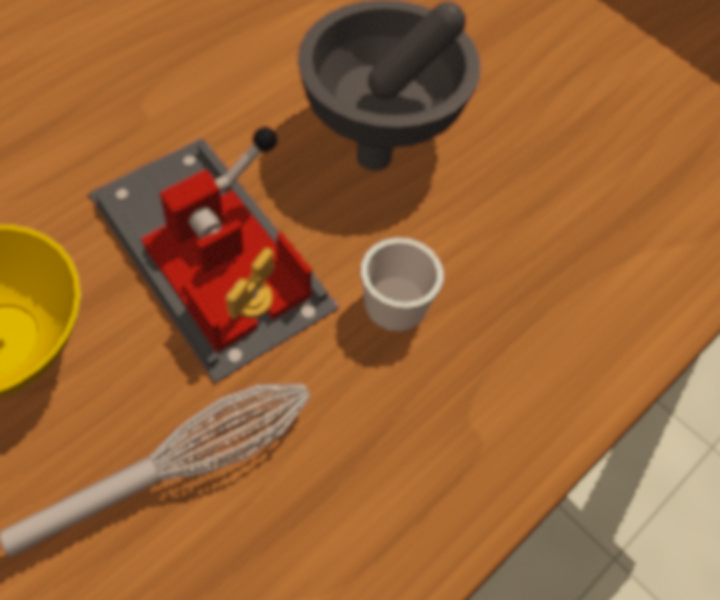

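The cracker is home and the nut is down on the foot at (250,290). The bystanders haven't moved and the arm is clear of everything.

```bash
python3 -c "
from bench import arm
print(arm.hand_in())"
```

```text
the job is handed in; nothing more can be done
None
```

The job is handed in at about 45 s: the cracker is home against the bolt, the wing nut is clamped an estimated 0.65–0.75 rad past first contact at about 0.7 N m, the arm is clear, and the molcajete, bowl, cup and whisk look unmoved.

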